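Hang the offcut tray on the trimming board and sweep the offcuts into it

TASK

Hang the wooden offcut tray on the front of the raised trimming board: lower its hanging bar into both steel hooks at once and have it fully home in both before you let go. Then sweep the two short offcuts off the front of the board into the hanging tray, pushing rather than picking them up, and leave the long strip lying along the fence where it is.

Things in the scene. Friction and masses are not known exactly. Their poses are not given: they have to be found in the camera images.
- trim_stand: Raised wooden trimming board, fixed: top 300 wide x 180 deep, surface 110 up, upright apron flush with its front edge (face x = 0, z = 20 to 92), wooden fence in three lengths 32 high along the back edge (front face x = 162). Origin: on the worktop under the middle of the front edge; +x to the back, away from the robot, +y left, z up. Two upturned steel hooks on the apron at y = +75 and -75.
- hook_left (a point): Left hook, 22 wide (y = +75 in the board's frame): where the hanging bar's axis lies when fully home, on the hook's floor against its lip (board's x = -21, z = 80). Floor at z = 75; throat from x = -3 to -26; the lip flares steeply outward above z = 82 and ends at x = -34, z = 93. Axes as the board's.
- hook_right (a point): Right hook (y = -75 in the board's frame), otherwise as the left one.
- offcut_tray: Open wooden tray, loose, 0.25 to 0.42 kg: trough 230 (y) x 90 (x) x 60 high, walls 8, floor 6. Origin: centre of its underside. Back (+x): hanging bar, aluminium chute lip over it (up to x = 78, z = 71), two rubber bumpers at y = +-35, z = 8 (to x = 81) that rest on the apron. Hung, it has the board's yaw, leans about 0.1 rad front down; level, its underside is 36 above the worktop.
- tray_grip (a point): Top middle of the tray's front wall (x = -44, y = 0, z = 60 in the tray's frame). There a batten makes the wall 14 thick (x = -51 to -37) over y = +-55 from z = 34 to the rim: grip it from above, fingers closing along the tray's x.
- bar_left (a point): On the axis of the tray's hanging bar, at x = 64, y = +75, z = 44 in the tray's frame. The bar is steel, 10 thick, 222 long along y, 14 clear of the back wall; brackets 4 thick join it to wall and lip at y = 0 and +-108.
- bar_right (a point): On the axis of the tray's hanging bar, at x = 64, y = -75, z = 44 in the tray's frame.
- offcut_long: Short thick wooden offcut 45 (x) x 90 (y) x 32 high, 0.09 kg, loose on the front half of the board. Origin: centre of its underside.
- offcut_short: Short wooden offcut 40 (x) x 70 (y) x 18 high, 0.03 kg, loose on the front half of the board, beside the other. Origin: centre of its underside.
- cut_strip: Long wooden strip 24 (x) x 190 (y) x 10 high, finished work, loose, lying along the fence at the back of the board; it stays there. Origin: centre of its underside.

How it is judged:
By the outcome, as a careful person would: the job done as asked, in the order asked, and still so for the second after the job is handed in, with the robot touching nothing.
It also fails if it takes over 54 s, if anything falls off the work surface, if the arm or the gripper's body presses on something with over 40 N, if the wrist force passes 120 N, or if a joint passes its speed limit or range.

ROBOT

A 6-joint arm with a two-finger parallel gripper is mounted at the origin on a cart in front of the work surface, level with it; the furniture and walls round the work are solid. World frame = base frame: x ahead of the robot, y to its left, z up, the work surface at z = 0. Lengths are in m, angles in degrees, forces in N, time in s.
With the tool pointing down it reaches from about 0.4 to 0.825 m from the base axis. Payload 7 kg.
Tool frame: the origin (TCP) lies midway between the tips of the shut fingers; the grasp point (between the pads) lies 19 mm behind it; z points along the fingers, y is the line along which they close (so a half turn about z gives the same grasp; the last joint's range is limited). The gripper opens to 88 mm and grips with 3 to 60 N. Pads are 19 mm wide; open, the fingers measure 130 mm over their backs; the gripper's body (78 mm by 193 mm) begins 47 mm behind the grasp point.
Start: joints at [-50.243, 20.546, 0.682, 0, -70.136, -16.507], TCP at [0.266, -0.62, 0.227] pointing down, gripper open.
Joint ranges: [-176.03, 176.03], [-82.01, 121.73], [-58.28, 71.71], [-173.87, 95.51], [-174.79, -0.11], [-173.66, 173.66]. Speed limits (degrees/s): [136.94, 136.94, 172.46, 180, 180, 180].

INTERFACE

Orientations are given as [roll, pitch, yaw] about the fixed x, y, z axes, in that order (R = Rz(yaw) Ry(pitch) Rx(roll)).
In Python, from plant import r gives the robot as it stands.
- The arm moves only by the tool carry_out, never from a script. Its argument "deltas" is a list of rows, each a list of 3 entries, a list of its own where there are three numbers: the opening, from 0 (shut) to 1 (fully open), then the shift along the tool's x, y, z in mm, then the turn, a rotation vector about the tool's x, y, z in rad. In form: [[gripper, [tx, ty, tz], [rx, ry, rz]], ...]. A call has 1 to 12 rows; each row is the pose to reach, as a shift and turn from the pose commanded when the call began, along the tool's axes at that moment; what a row does not reach only later rows make up. A row lasts 1/10 s, in which the tool goes at most 50 mm and 8.59 degrees, less where a joint would pass 70% of its speed; a pose out of reach is approached as far as the arm can. A call with a gripper value outside its range is refused whole. The fingers move at their own pace and stop on an object; "squeeze" is the grip in N (left out, the last holds). Time passes only in rows, so rows that repeat a pose let the fingers close. It gives the time, the measured TCP pose, the force, the opening and the grip force at its end, in the units of the state.
- r.get_state(): the state, without advancing time (a new reading comes with each control period).
- r.capture(name): name is "scene" or "top"; returns (picture, depth): 480x640x3 uint8, red, green, blue; 480x640 float32, m along the optical axis (not along the pixel's ray), 0 where there is no reading.
- r.get_calibration(name): a dict with "fov_y" (degrees; the focal length in pixels is half the picture's height over the tangent of half this angle, whatever the lens; pixels are square), "cx", "cy" (the principal point, pixels), "distortion" ([k1, k2, p1, p2, k3] as OpenCV has them; the pictures are not rectified), "view" (4x4, takes a point from world to camera coordinates). Camera axes: x right, y down, z forward; pixel columns grow to the right and rows downward; lengths in m; the calibration is good to about 2 mm. A picture is of the moment at which its call begins. get_calibration takes no time and is no camera call.
- r.close_job(): hands the job in; it is judged then, once.
The state is a dict: "time_s": time; "joints": joint angles; "qd": joint speeds; "joint_torque": joint torques, N m; "tcp_pos": TCP position; "eef_rot": TCP orientation; "contact_force": force on the tool from outside, world axes, zero at the start; "moment": the same for the moment, N m; "gripper_width": finger opening in m; "gripper_force": force on a finger pad.
Only numpy, scipy, OpenCV 4.12 (cv2) and the standard library are available. Lean on these libraries where they do the work, as an engineer would, in place of code of your own. Each camera call takes 0.05 s, during which the arm holds its last target. There are 200 camera calls.

## Working session

There is one attempt and no reset: what is moved stays moved. The work goes in short steps, Python scripts to look and compute and a tool call to move; the robot and the scene stay as the last step left them, time stands still between calls to the robot, and variables do not carry over. Pictures are saved under pics/ and viewed, at most 10 in all, crops included, and the job is handed in when it is done.

Besides the shell and the picture viewer there is one more tool, called in YAML: its name, and indented under it one key for each argument. carry_out: Moves the arm, as the interface text tells. Its arguments: {"type":"object","properties":{"deltas":{"type":"array"},"squeeze":{"type":"number"}},"required":["deltas"]}

```bash
ls; mkdir -p pics; cat > h.py <<'E'
import numpy as np, cv2
from plant import r
from scipy.spatial.transform import Rotation as R
def cap(n,f=None):
    p,d=r.capture(n)
    if f: cv2.imwrite('pics/'+f,p[:,:,::-1])
    np.savez('/tmp/'+n+'.npz',p=p,d=d); return p,d
def K(n):
    c=r.get_calibration(n); f=240/np.tan(np.radians(c['fov_y'])/2)
    return np.array([[f,0,c['cx']],[0,f,c['cy']],[0,0,1.]]),np.array(c['distortion'],float),np.array(c['view'])
def cloud(n,d):
    k,ds,V=K(n); v,u=np.mgrid[0:480,0:640]
    uv=cv2.undistortPoints(np.stack([u,v],-1).reshape(-1,1,2).astype(float),k,ds).reshape(480,640,2)
    P=np.concatenate([uv*d[...,None],d[...,None]],-1); 
    W=(P-V[:3,3])@V[:3,:3]; W[d<=0]=np.nan; return W
def proj(n,X):
    k,ds,V=K(n); return cv2.projectPoints(np.array(X,float).reshape(-1,3),cv2.Rodrigues(V[:3,:3])[0],V[:3,3],k,ds)[0].reshape(-1,2)
E
python3 - <<'E'
from h import *
for n in('scene','top'):
    cap(n,n+'0.png'); k,ds,V=K(n); print(n,k[0,0],ds,'cam at',-V[:3,:3].T@V[:3,3])
print(r.get_state())
E
```

```text
pics
scene 591.214073496707 [-0.07896854  0.          0.          0.          0.        ] cam at [0.06246503 0.61782738 0.87120025]
top 615.2153611119446 [-0.09091393  0.          0.          0.          0.        ] cam at [ 0.4397686  -0.15452086  1.38345488]
{'time_s': 0.1, 'joints': array([-5.02437365e+01,  2.05881618e+01,  6.39154011e-01, -1.79514529e-02,
       -7.01348040e+01, -1.65047454e+01]), 'qd': array([ 0.0131578 , -0.07602663,  0.19400564, -0.02177677, -0.02501691,
        0.05854498]), 'joint_torque': array([-9.83222890e-04, -5.84162486e+01,  2.93753529e+01,  7.01564714e+00,
        1.02001344e-02, -6.47029242e-05]), 'tcp_pos': array([ 0.26625345, -0.61980061,  0.22570731]), 'eef_rot': array([ 1.79914847e+02, -7.63172575e-03, -1.56754589e+02]), 'contact_force': array([-0.0364291 ,  0.72034875,  0.17250648]), 'moment': array([-0.02860726, -0.02023304,  0.01842901]), 'gripper_force': 0.0, 'gripper_width': 0.08755100445109512}
```

View pics/scene0.png

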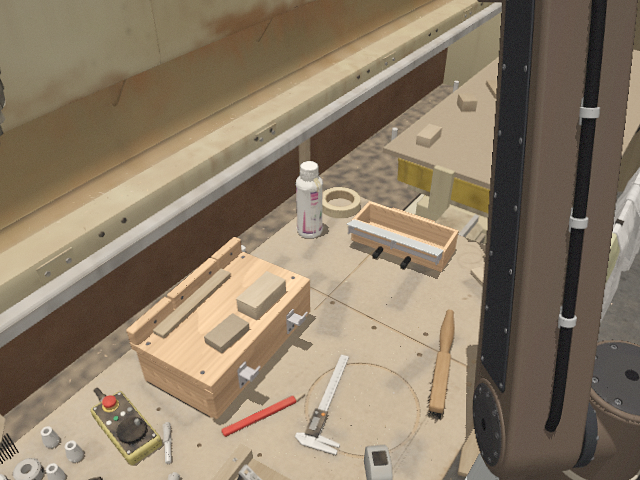

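View pics/top0.png

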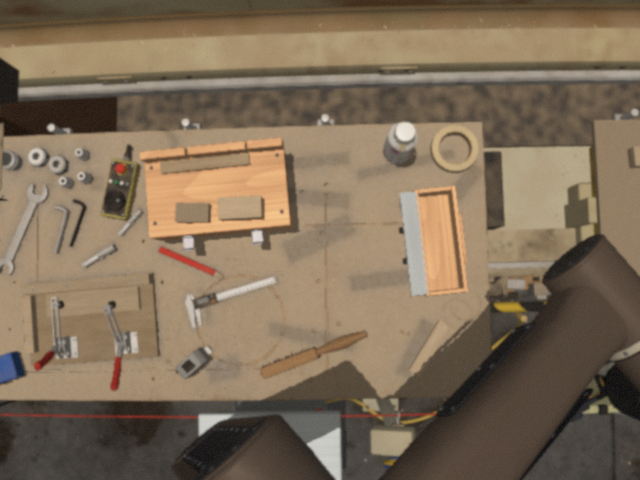

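```bash
python3 - <<'E'
from h import *
d=np.load('/tmp/top.npz')['d']; W=cloud('top',d)
s=np.load('/tmp/scene.npz')['d']; S=cloud('scene',s)
print('table z top',np.nanmedian(W[300:330,330:370,2]),'board z',np.nanmedian(W[180:195,150:280,2]))
def rect(mask,W,z0,z1,nm):
    m=mask&(W[...,2]>z0)&(W[...,2]<z1)
    m=m.astype(np.uint8); n,l,st,c=cv2.connectedComponentsWithStats(m)
    for i in range(1,n):
        if st[i,4]<60: continue
        P=W[l==i][:,:2].astype(np.float32)
        (cx,cy),(a,b),t=cv2.minAreaRect(P*1000)
        print(nm,st[i],'c',round(cx,1),round(cy,1),'size',round(a,1),round(b,1),'ang',round(t,2),'z',round(float(np.median(W[l==i][:,2])),4))
M=np.zeros((480,640),bool);M[120:245,125:300]=1
rect(M,W,.095,.16,'board all')
rect(M,W,.118,.123,'strip');rect(M,W,.124,.133,'short');rect(M,W,.137,.147,'long/fence')
rect(M,W,.06,.098,'hooks')
M=np.zeros((480,640),bool);M[170:310,390:480]=1
rect(M,W,.04,.09,'tray'); rect(M,W,.064,.09,'lip'); rect(M,W,.0025,.03,'floor')
E
```

```text
table z top -0.0003299601999873891 board z 0.11004021907589003
board all [  139   137   152   102 12481] c 639.6 92.2 size 181.5 301.6 ang 4.08 z 0.1118
strip [160 153  90  20 696] c 694.0 113.7 size 25.5 190.2 ang 4.35 z 0.1202
short [176 203  33  20 578] c 588.8 138.0 size 69.3 39.5 ang 87.75 z 0.1282
long/fence [187 137  96  18 776] c 724.0 46.1 size 19.6 197.2 ang 3.92 z 0.1414
long/fence [139 148  47  13 390] c 711.8 198.4 size 19.1 99.1 ang 3.34 z 0.1415
long/fence [217 195  45  25 942] c 595.9 37.1 size 45.6 91.5 ang 1.48 z 0.1418
hooks [153 218 139  27 484] c 535.0 80.8 size 45.9 296.0 ang 7.04 z 0.0772
tray [ 400  186   68  110 2907] c 522.5 -371.0 size 231.0 129.1 ang 4.78 z 0.0622
lip [ 400  192   25  104 1062] c 518.8 -324.5 size 222.5 35.9 ang 4.78 z 0.0677
floor [ 419  191   42  101 2653] c 524.5 -388.2 size 215.9 68.4 ang 4.6 z 0.0065
```

```bash
python3 - <<'E'
from h import *
d=np.load('/tmp/top.npz')['d']; W=cloud('top',d)
z=W[...,2]
# board front edge: lowest row per column with z>.1
def line(pts,nm):
    vx,vy,x,y=cv2.fitLine(np.float32(pts),cv2.DIST_HUBER,0,.5,1e-4).ravel()
    print(nm,'angle',round(np.degrees(np.arctan2(vy,vx)),2),'pt',round(x,1),round(y,1)); return np.array([vx,vy]),np.array([x,y])
F=[]
for u in range(153,286):
    v=[v for v in range(160,250) if z[v,u]>.105][-1]; F.append(W[v,u,:2]*1000)
fd,fp=line(F,'front edge')
F=[W[[v for v in range(135,240) if z[v,u]>.105][0],u,:2]*1000 for u in range(150,282)]
line(F,'back')
for nm,f in(('left',0),('right',-1)):
    F=[W[v,[u for u in range(130,310) if z[v,u]>.105][f],:2]*1000 for v in range(160,225)]
    line(F,nm)
# hooks
m=((z>.05)&(z<.1)); m[:228]=0;m[255:]=0;m[:,:150]=0;m[:,300:]=0
n,l,st,c=cv2.connectedComponentsWithStats(m.astype(np.uint8))
for i in range(1,n):
    if st[i,4]>5: P=W[l==i]*1000; print(st[i],P.mean(0).round(1),P.min(0).round(1),P.max(0).round(1))
# scene camera check
s=np.load('/tmp/scene.npz')['d']; S=cloud('scene',s)*1000
B=S[(abs(S[...,2]-110)<3)&(S[...,0]>500)&(S[...,0]<760)&(S[...,1]>-100)&(S[...,1]<280)]
print('scene',cv2.minAreaRect(np.float32(B[:,:2])))
H=S[(S[...,2]>70)&(S[...,2]<100)&(S[...,0]>480)&(S[...,0]<548)&(S[...,1]>-20)&(S[...,1]<190)]
print(len(H)); 
for a in (H[H[:,1]<80],H[H[:,1]>80]): 
    if len(a): print(a.mean(0).round(1),a.min(0).round(1),a.max(0).round(1))
E
```

```text
front edge angle -85.87 pt 550.2 88.3
back angle -85.44 pt 728.7 83.2
left angle 4.06 pt 649.5 241.6
right angle 4.07 pt 629.6 -58.5
[153 228 130  24 572] [539.8  90.5  77.7] [510.5 -42.6  50. ] [558.4 230.5  99.4]
scene ((640.1328125, 92.0322494506836), (181.00083923339844, 302.7535705566406), 3.854712963104248)
536
[535.5  12.   80.4] [524.1  -2.9  72.4] [547.7  22.1  96.2]
[537.9 162.4  82.9] [511.4 118.9  70. ] [548.  189.3  99.6]
```

carry_out:
  deltas:
    - [1,[0,0,0],[0,0,-0.14]]
    - [1,[0,0,0],[0,0,-0.28]]
    - [1,[0,0,0],[0,0,-0.42]]
    - [1,[0,0,0],[0,0,-0.56]]
    - [1,[0,0,0],[0,0,-0.7]]
    - [1,[0,0,0],[0,0,-0.84]]
    - [1,[0,0,0],[0,0,-0.98]]
    - [1,[0,0,0],[0,0,-1.12]]
    - [1,[0,0,0],[0,0,-1.26]]
    - [1,[0,0,0],[0,0,-1.4]]
    - [1,[0,0,0],[0,0,-1.4]]

```text
time_s: 1.2
tcp_pos: [0.2663, -0.6199, 0.226]
eef_rot: [180.0, 0.1, -76.4]
contact_force: [-0.0, -0.6, -0.5]
gripper_width: 0.0874
gripper_force: 0.0
```

```bash
cat >> h.py <<'E'
def delta(pos_mm,yaw,lean=0,cur=None):
    """target TCP pos (mm), tool yaw deg, lean (deg about world axis along tool x at target; +: see code)"""
    s=r.get_state(); p,e=(s['tcp_pos']*1000,s['eef_rot']) if cur is None else cur
    Rc=R.from_euler('xyz',e,degrees=True)
    Rt=R.from_euler('xyz',[180,0,yaw],degrees=True)*R.from_euler('x',lean,degrees=True)
    print('shift',Rc.inv().apply(np.array(pos_mm)-p).round(1),'rot',(Rc.inv()*Rt).as_rotvec().round(4))
E
python3 - <<'E'
from h import *
delta([527.3,-428.3,130],4.7)
E
```

```text
shift [-124.9 -298.7   96.1] rot [-5.0000e-04  9.0000e-04 -1.4158e+00]
```

carry_out:
  deltas:
    - [1,[-14,-34,11],[0,0,-0.14]]
    - [1,[-28,-67,22],[0,0,-0.28]]
    - [1,[-42,-100,32],[0,0,-0.42]]
    - [1,[-56,-133,43],[0,0,-0.56]]
    - [1,[-70,-166,54],[0,0,-0.7]]
    - [1,[-84,-200,64],[0,0,-0.84]]
    - [1,[-98,-233,75],[0,0,-0.98]]
    - [1,[-112,-266,86],[0,0,-1.12]]
    - [1,[-124.9,-298.7,96],[0,0,-1.26]]
    - [1,[-124.9,-298.7,96],[0,0,-1.4]]
    - [1,[-124.9,-298.7,96],[0,0,-1.416]]
    - [1,[-124.9,-298.7,96],[0,0,-1.416]]

```text
time_s: 2.4
tcp_pos: [0.5276, -0.4292, 0.1305]
eef_rot: [-180.0, 0.0, 4.3]
contact_force: [-0.3, -1.2, -0.0]
gripper_width: 0.0879
gripper_force: 0.0
```

```bash
python3 - <<'E'
from h import *
print(r.get_state()['tcp_pos'],r.get_state()['eef_rot'])
delta([527.3,-428.3,33],4.7)
E
```

```text
[ 0.52761797 -0.42921387  0.13046791] [-1.79992948e+02  1.90368721e-02  4.27783618e+00]
shift [-0.2 -0.9 97.5] rot [-0.0001  0.0003 -0.0074]
```

carry_out:
  deltas:
    - [1,[0,-0.5,35],[0,0,0]]
    - [1,[0,-0.5,65],[0,0,0]]
    - [1,[0,-0.5,88],[0,0,0]]
    - [1,[0,-0.5,97],[0,0,0]]
    - [1,[0,-0.5,97],[0,0,0]]
    - [0,[0,-0.5,97],[0,0,0]]
    - [0,[0,-0.5,97],[0,0,0]]
    - [0,[0,-0.5,97],[0,0,0]]
    - [0,[0,-0.5,97],[0,0,0]]
    - [0,[0,-0.5,97],[0,0,0]]
    - [0,[0,-0.5,97],[0,0,0]]
    - [0,[0,-0.5,97],[0,0,0]]
  squeeze: 50

```text
time_s: 3.6
tcp_pos: [0.5278, -0.4286, 0.0336]
eef_rot: [-180.0, 0.0, 4.6]
contact_force: [-0.8, -0.9, 0.1]
gripper_width: 0.0373
gripper_force: 0.0
```

carry_out:
  deltas:
    - [0,[0,0,0],[0,0,0]]
    - [0,[0,0,0],[0,0,0]]
    - [0,[0,0,0],[0,0,0]]
    - [0,[0,0,0],[0,0,0]]
    - [0,[0,0,0],[0,0,0]]
    - [0,[0,0,0],[0,0,0]]
    - [0,[0,0,0],[0,0,0]]

```text
time_s: 4.3
tcp_pos: [0.5278, -0.4285, 0.0335]
eef_rot: [-180.0, 0.0, 4.6]
contact_force: [-0.3, 0.5, 0.5]
gripper_width: 0.0137
gripper_force: 50.0
```

carry_out:
  deltas:
    - [0,[0,0,-20],[0,0,0]]
    - [0,[0,0,-55],[0,0,0]]
    - [0,[0,0,-95],[0,0,0]]
    - [0,[0,0,-135],[0,0,0]]
    - [0,[-5,-15,-160],[0,0,0]]
    - [0,[-12,-45,-167],[0,0,0.05]]
    - [0,[-18,-80,-167],[0,0,0.15]]
    - [0,[-24,-120,-167],[0,0,0.27]]
    - [0,[-30,-160,-167],[0,0,0.4]]
    - [0,[-36,-200,-167],[0,0,0.53]]
    - [0,[-42,-240,-167],[0,0,0.66]]
    - [0,[-48,-280,-167],[0,0,0.79]]

```text
time_s: 5.5
tcp_pos: [0.4563, -0.1521, 0.2]
eef_rot: [180.0, 0.1, -41.0]
contact_force: [1.6, 1.1, -3.5]
gripper_width: 0.0137
gripper_force: 50.0
```

```bash
python3 - <<'E'
from h import *
print(r.get_state()['tcp_pos'],r.get_state()['eef_rot'])
delta([419,60,200],-85.9)
E
```

```text
[ 0.45629691 -0.15207901  0.19997301] [ 1.79972865e+02  5.12660798e-02 -4.10149967e+01]
shift [-1.673e+02 -1.355e+02  1.000e-01] rot [8.000e-04 7.000e-04 7.834e-01]
```

carry_out:
  deltas:
    - [0,[-28,-23,0],[0,0,0.13]]
    - [0,[-56,-46,0],[0,0,0.26]]
    - [0,[-84,-68,0],[0,0,0.39]]
    - [0,[-112,-90,0],[0,0,0.52]]
    - [0,[-140,-112,0],[0,0,0.65]]
    - [0,[-158,-128,0],[0,0,0.75]]
    - [0,[-167,-135,0],[0,0,0.79]]
    - [0,[-167,-135,0],[0,0,0.79]]
    - [0,[-167,-135,0],[0,0,0.79]]
    - [0,[-167,-135,0],[0,0,0.79]]

```text
time_s: 6.5
tcp_pos: [0.4186, 0.0572, 0.2003]
eef_rot: [180.0, -0.0, -85.9]
contact_force: [-0.8, -0.9, -3.4]
gripper_width: 0.0135
gripper_force: 50.0
```

```bash
python3 - <<'E'
from h import *
s=r.get_state();print(s['tcp_pos'],s['eef_rot'])
p,d=cap('scene','s1.png'); p,d2=cap('top','t1.png')
for n,dd in(('scene',d),('top',d2)):
    S=cloud(n,dd)*1000
    m=(S[...,0]>380)&(S[...,0]<580)&(S[...,1]>-70)&(S[...,1]<200)&(S[...,2]>150)&(S[...,2]<250)
    P=S[m]; print(n,len(P),P.min(0),P.max(0)); 
    L=P[(P[:,2]>228)&(P[:,2]<245)&(P[:,0]>490)]
    print(np.histogram(P[:,2],range(150,251,5)))
    if len(L)>50:
        print('lip',cv2.minAreaRect(np.float32(L[:,:2])),L.min(0),L.max(0))
        A=np.c_[L[:,:2]-L[:,:2].mean(0),np.ones(len(L))]; print('plane',np.linalg.lstsq(A,L[:,2],rcond=None)[0])
E
```

```text
[0.41860401 0.0571648  0.20028133] [ 1.79961352e+02 -1.67985404e-02 -8.59228086e+01]
scene 7367 [393.75874321 -58.5308658  164.56226179] [542.41839825 178.11796247 249.68119489]
(array([   0,    0,    1,   57, 1218,  594,  274,  286,  241,  252,  259,
        345,  359,  381,  414, 1237,  811,  546,   61,   31]), array([150, 155, 160, 165, 170, 175, 180, 185, 190, 195, 200, 205, 210,
       215, 220, 225, 230, 235, 240, 245, 250]))
lip ((518.7114868164062, 99.60383605957031), (44.13780975341797, 159.75254821777344), 5.050408363342285) [490.14977449  19.01351985 228.007839  ] [542.41839825 177.87577988 241.65251508]
plane [2.63701814e-01 1.79093253e-02 2.33231358e+02]
top 4524 [412.28109478 -59.73344148 165.32046782] [546.27017446 174.72827261 243.57823334]
(array([   0,    0,    0,  255, 1258,  276,   24,   20,   29,   23,   23,
         34,   28,   33,  216,  813,  922,  536,   34,    0]), array([150, 155, 160, 165, 170, 175, 180, 185, 190, 195, 200, 205, 210,
       215, 220, 225, 230, 235, 240, 245, 250]))
lip ((519.0966796875, 60.183006286621094), (52.963626861572266, 226.17132568359375), 0.41412457823753357) [491.99578127 -53.0187204  228.00101425] [546.27017446 173.07992313 243.57823334]
plane [2.25843596e-01 1.65503662e-02 2.33532556e+02]
```

View pics/s1.png

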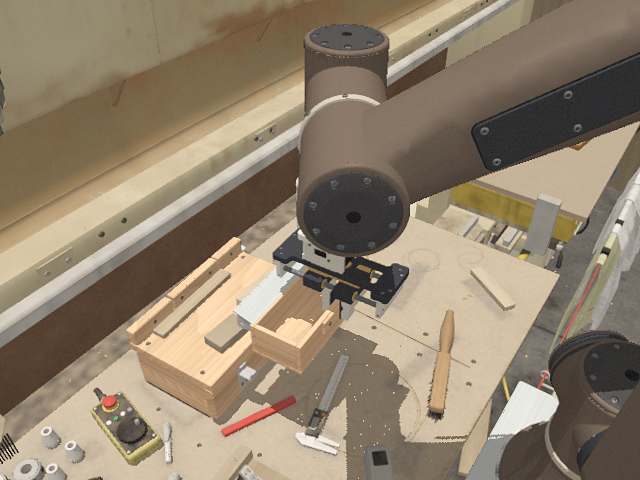

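View pics/t1.png

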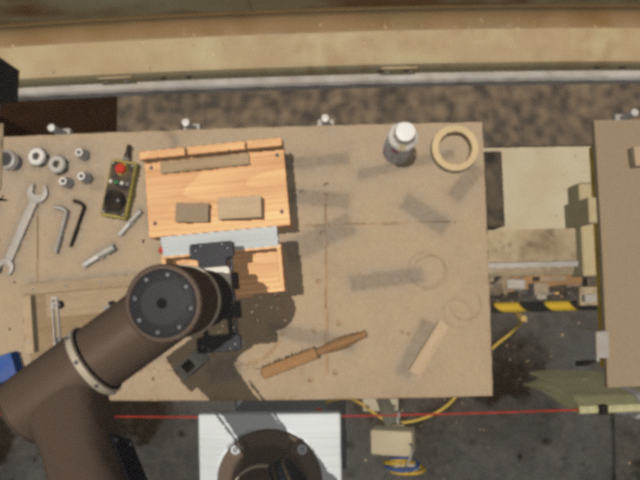

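```bash
cat > tray.py <<'E'
from h import *
def fit(z_under):
    d=np.load('/tmp/top.npz')['d']; W=cloud('top',d)*1000
    S=cloud('scene',np.load('/tmp/scene.npz')['d'])*1000
    for n,C in(('top',W),('scene',S)):
        m=(C[...,0]>430)&(C[...,0]<500)&(C[...,1]>-60)&(C[...,1]<190)&(abs(C[...,2]-z_under-6)<9)
        P=C[m]; A=np.c_[P[:,:2]-[465,60],np.ones(len(P))]; w=np.ones(len(P),bool)
        for _ in range(4): q=np.linalg.lstsq(A[w],P[w,2],rcond=None)[0]; w=abs(A@q-P[:,2])<2
        print(n,'floor plane dz/dx,dz/dy,z',q.round(4),w.sum())
    m=(W[...,0]>480)&(W[...,0]<575)&(W[...,1]>-70)&(W[...,1]<200)&(W[...,2]>z_under+52)&(W[...,2]<z_under+82)
    m=m.astype(np.uint8); n,l,st,_=cv2.connectedComponentsWithStats(m); i=1+st[1:,4].argmax(); m=l==i
    E=[]
    for u in np.unique(np.where(m)[1]): v=np.where(m[:,u])[0].min(); E.append(W[v,u])
    E=np.array(E)[3:-3]; vx,vy,x,y=cv2.fitLine(np.float32(E[:,:2]),cv2.DIST_HUBER,0,.3,1e-4).ravel()
    print('lip far edge yaw',round(np.degrees(np.arctan2(vy,vx))%180-90,2),'pt',x,y,'z',np.median(E[:,2]),'z slope dy',np.polyfit(E[:,1],E[:,2],1)[0])
    e=[[],[]]
    for v in range(np.where(m)[0].min()+4,np.where(m)[0].max()-3):
        uu=np.where(m[v])[0]; e[0].append(W[v,uu.min(),:2]); e[1].append(W[v,uu.max(),:2])
    print('lip ends',[np.median(a,0).round(1) for a in e])
E
python3 -c "
from tray import *
fit(167)
# reference geometry of lip from the first picture is in tray frame: edge x=78"
```

```text
top floor plane dz/dx,dz/dy,z [3.500000e-03 1.000000e-04 1.725381e+02] 1018
scene floor plane dz/dx,dz/dy,z [-3.400000e-03 -7.000000e-04  1.742341e+02] 1231
lip far edge yaw 4.01 pt 538.65753 59.139744 z 236.78902939757342 z slope dy 0.011548171510512394
lip ends [array([516.1, 171.2]), array([511.7, -52.6])]
```

```bash
python3 - <<'E'
from h import *
S=cloud('scene',np.load('/tmp/scene.npz')['d'])*1000; W=cloud('top',np.load('/tmp/top.npz')['d'])*1000
c,s=np.cos(np.radians(4.1)),np.sin(np.radians(4.1))
for n,C in(('scene',S),('top',W)):
    P=C.reshape(-1,3); P=P[np.isfinite(P).all(1)]; Q=P[:,:2]-[549.95,85.7]; B=np.c_[Q[:,0]*c+Q[:,1]*s,-Q[:,0]*s+Q[:,1]*c,P[:,2]]
    L=B[(B[:,2]>232)&(B[:,2]<245)&(B[:,0]>-60)&(B[:,0]<20)]
    T=B[(abs(B[:,2]-110)<2)&(B[:,0]>-15)&(B[:,0]<190)&(abs(B[:,1])<155)]
    for nm,A,f in(('lipfar',L,max),('boardfront',T,min)):
        o=[]
        for y in range(-150,150,10):
            a=A[(A[:,1]>=y)&(A[:,1]<y+10)]
            if len(a)>8: o.append((y+5,round(float(f(a[:,0])),1)))
        print(n,nm,o)
    H=B[(B[:,2]>60)&(B[:,2]<100)&(B[:,0]>-40)&(B[:,0]<-4)&(abs(B[:,1])<100)]
    for sg in(-1,1):
        h=H[H[:,1]*sg>50]
        if len(h): print(n,'hook',sg,len(h),h.min(0).round(1),h.max(0).round(1))
E
```

```text
scene lipfar [(-55, -27.6), (-45, -27.8), (-25, -11.8), (-15, -8.8), (-5, -8.2), (5, -9.1), (15, -9.4), (25, -8.6), (35, -8.4), (45, -9.4), (55, -9.0), (65, -9.1), (75, -9.8), (85, -10.1)]
scene boardfront [(-145, 79.6), (-135, 79.2), (-125, 81.5), (-115, 90.4), (-105, 90.8), (-95, 91.7), (-85, 90.6), (-75, 91.4), (-65, 91.3), (-55, 92.8), (-45, 93.4), (-35, 92.4), (-25, 81.3), (-15, 78.7), (-5, 65.1), (5, 63.0), (15, 76.3), (25, 13.7), (35, 3.2), (45, 0.9), (55, 0.3), (65, 0.3), (75, 0.5), (85, 0.7), (95, 1.3), (105, 0.6), (115, 1.5), (125, 1.8), (135, 1.5), (145, 0.8)]
scene hook 1 159 [-32.7  63.8  71.9] [-4.  86.6 97. ]
top lipfar [(-135, -13.5), (-125, -12.3), (-115, -12.8), (-105, -12.4), (-95, -11.9), (-85, -12.2), (-75, -12.0), (-65, -12.5), (-55, -12.3), (-45, -12.5), (-35, -12.0), (-25, -12.3), (-15, -12.0), (-5, -12.3), (5, -13.2), (15, -12.4), (25, -12.4), (35, -12.8), (45, -12.0), (55, -12.6), (65, -12.1), (75, -12.7), (85, -12.4)]
top boardfront [(-145, -0.7), (-135, -0.2), (-125, 0.9), (-115, 1.3), (-105, 0.8), (-95, 1.2), (-85, 2.0), (-75, 1.4), (-65, 2.4), (-55, 0.7), (-45, 1.7), (-35, 0.6), (-25, 3.8), (-15, 3.0), (-5, 1.2), (5, 0.7), (15, 1.1), (25, 1.9), (35, 0.9), (45, 1.7), (55, 1.1), (65, 1.5), (75, 0.9), (85, 1.8), (95, 1.0), (105, 1.5), (115, 0.7), (125, 1.2), (135, 4.2), (145, 1.2)]
```

carry_out:
  deltas:
    - [0,[-10,-3,5],[0,0,0]]
    - [0,[-19.5,-6.5,20],[0,0,0]]
    - [0,[-19.5,-6.5,45],[0,0,0]]
    - [0,[-19.5,-6.5,70],[0,0,0]]
    - [0,[-19.5,-6.5,90],[0,0,0]]
    - [0,[-19.5,-6.5,100],[0,0,0]]
    - [0,[-19.5,-6.5,100],[0,0,0]]
    - [0,[-19.5,-6.5,100],[0,0,0]]

```text
time_s: 7.4
tcp_pos: [0.4245, 0.078, 0.1011]
eef_rot: [-180.0, -0.0, -85.9]
contact_force: [-0.0, -0.0, -3.0]
gripper_width: 0.0136
gripper_force: 50.0
```

```bash
python3 - <<'E'
from h import *
s=r.get_state();print(s['tcp_pos'],s['eef_rot'],s['contact_force'])
p1,d=cap('scene'); p,d2=cap('top')
cv2.imwrite('pics/s2.png',cv2.resize(p1[220:420,180:400,::-1],None,fx=2.5,fy=2.5))
W=cloud('top',d2)*1000;S=cloud('scene',d)*1000
c,s=np.cos(np.radians(4.1)),np.sin(np.radians(4.1))
for n,C in(('scene',S),('top',W)):
    P=C.reshape(-1,3); P=P[np.isfinite(P).all(1)]; Q=P[:,:2]-[549.95,85.7]; B=np.c_[Q[:,0]*c+Q[:,1]*s,-Q[:,0]*s+Q[:,1]*c,P[:,2]]
    L=B[(B[:,2]>128)&(B[:,2]<145)&(B[:,0]>-60)&(B[:,0]<10)]
    o=[]
    for y in range(-150,150,20):
            a=L[(L[:,1]>=y)&(L[:,1]<y+20)]
            if len(a)>8: o.append((y+10,round(float(max(a[:,0])),1)))
    print(n,o, L[:,1].min(),L[:,1].max())
E
```

```text
[0.42453774 0.07800101 0.10108734] [-1.79967129e+02 -2.70164751e-03 -8.59224562e+01] [-0.00887975 -0.03791235 -2.99211168]
scene [(-20, -22.6), (0, -2.7), (20, -1.3), (40, -2.6), (60, -2.5), (80, -3.0), (100, -3.1), (120, -6.3)] -2353.1128314649345 114.76311680229648
top [(-120, -6.7), (-100, -4.7), (-80, -4.8), (-60, -4.7), (-40, -4.3), (-20, -4.6), (0, -4.4), (20, -4.3), (40, -4.8), (60, -4.6), (80, -4.9), (100, -4.6), (120, -6.2)] -115.18738745487609 113.4611821324721
```

View pics/s2.png

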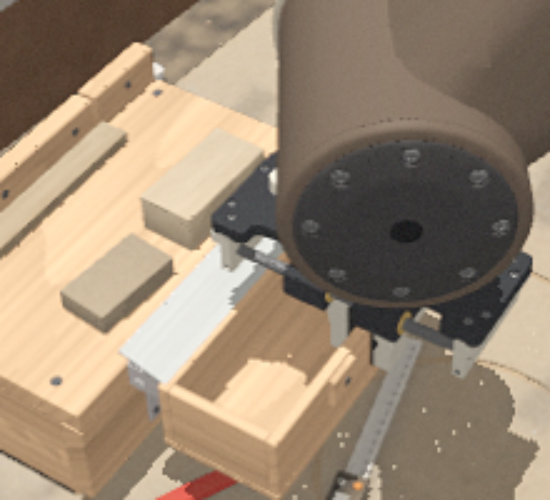

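carry_out:
  deltas:
    - [0,[0,0,5],[0,0,0]]
    - [0,[0,0,10],[0,0,0]]
    - [0,[0,0,15],[0,0,0]]
    - [0,[0,0,19],[0,0,0]]
    - [0,[0,0,22],[0,0,0]]
    - [0,[0,0,24],[0,0,0]]
    - [0,[0,0,24],[0,0,0]]

```text
time_s: 8.2
tcp_pos: [0.4238, 0.0776, 0.0762]
eef_rot: [180.0, -0.0, -85.9]
contact_force: [-0.2, 0.3, -4.0]
gripper_width: 0.0137
gripper_force: 50.0
```

carry_out:
  deltas:
    - [0,[0,0,2],[0,0,0]]
    - [0,[0,0,4],[0,0,0]]
    - [0,[0,0,5.5],[0,0,0]]
    - [0,[0,0,6.5],[0,0,0]]
    - [0,[0,0,7.5],[0,0,0]]
    - [0,[0,0,7.5],[0,0,0]]

```text
time_s: 8.8
tcp_pos: [0.4239, 0.0777, 0.0692]
eef_rot: [180.0, -0.0, -85.9]
contact_force: [-3.0, 0.3, 0.5]
gripper_width: 0.0135
gripper_force: 50.0
```

carry_out:
  deltas:
    - [0,[0,1,0],[0,0,0]]
    - [0,[0,2,0],[0,0,0]]
    - [0,[0,2.5,0],[0,0,0]]
    - [0,[0,2.5,0],[0,0,0]]

```text
time_s: 9.2
tcp_pos: [0.4222, 0.078, 0.0694]
eef_rot: [-179.9, 0.0, -85.9]
contact_force: [3.2, 0.8, -3.0]
gripper_width: 0.0135
gripper_force: 50.0
```

carry_out:
  deltas:
    - [0,[0,-0.3,2.2],[0.02,0,0]]
    - [0,[0,-0.6,4.4],[0.04,0,0]]
    - [0,[0,-0.9,6.6],[0.06,0,0]]
    - [0,[0,-1.2,8.8],[0.08,0,0]]
    - [0,[0,-1.4,10.4],[0.095,0,0]]
    - [0,[0,-1.4,10.6],[0.095,0,0]]

```text
time_s: 9.8
tcp_pos: [0.4236, 0.0783, 0.0589]
eef_rot: [-174.4, 0.1, -85.9]
contact_force: [4.4, -0.0, -1.3]
gripper_width: 0.0134
gripper_force: 50.0
```

```bash
python3 - <<'E'
from h import *
s=r.get_state();print(s['tcp_pos'],s['eef_rot'],s['contact_force'],s['moment'])
p1,d=cap('scene'); cap('top')
W=cloud('top',np.load('/tmp/top.npz')['d'])*1000
c,s=np.cos(np.radians(4.1)),np.sin(np.radians(4.1))
P=W.reshape(-1,3); P=P[np.isfinite(P).all(1)]; Q=P[:,:2]-[549.95,85.7]; B=np.c_[Q[:,0]*c+Q[:,1]*s,-Q[:,0]*s+Q[:,1]*c,P[:,2]]
for y in range(-110,110,20):
    a=B[(B[:,1]>=y)&(B[:,1]<y+20)&(B[:,0]<-5)&(B[:,0]>-25)&(B[:,2]>95)]; print(y+10,a[:,0].max().round(1),np.percentile(a[:,2],95).round(1),np.median(a[:,2]).round(1))
E
```

```text
[0.42362683 0.07828786 0.05894149] [-1.74418946e+02  5.31312088e-02 -8.58731090e+01] [ 4.40981356 -0.0199918  -1.32353309] [ 0.00732913 -1.2583485  -0.11568458]
-100 -10.5 110.1 105.1
-80 -9.8 109.7 105.0
-60 -9.6 110.9 105.6
-40 -10.0 111.1 105.9
-20 -10.1 110.1 105.2
0 -10.0 110.1 105.8
20 -9.6 110.1 105.7
40 -9.8 111.0 105.1
60 -9.8 110.3 105.4
80 -9.4 110.1 105.5
100 -9.9 110.8 105.5
```

carry_out:
  deltas:
    - [0,[0,0,1],[0,0,0]]
    - [0,[0,0,2],[0,0,0]]
    - [0,[0,0,2],[0,0,0]]

```text
time_s: 10.2
tcp_pos: [0.4237, 0.0782, 0.0574]
eef_rot: [-174.5, 0.0, -85.9]
contact_force: [-6.6, 2.1, 15.9]
gripper_width: 0.014
gripper_force: 50.2
```

carry_out:
  deltas:
    - [0,[0,0,-1],[0,0,0]]
    - [0.3,[0,0,-1],[0,0,0]]
    - [0.6,[0,0,-1],[0,0,0]]
    - [0.6,[0,0,-1],[0,0,0]]
    - [0.6,[0,0,-1],[0,0,0]]
    - [0.6,[0,0,-1],[0,0,0]]
    - [0.6,[0,0,-15],[0,0,0]]
    - [0.6,[0,0,-40],[0,0,0]]
    - [0.6,[0,0,-75],[0,0,0]]
    - [0.6,[0,0,-115],[0,0,0]]
    - [0.6,[0,0,-150],[0,0,0]]
    - [0.6,[0,0,-150],[0,0,0]]

```text
time_s: 11.4
tcp_pos: [0.4108, 0.078, 0.2105]
eef_rot: [-174.1, 0.2, -85.9]
contact_force: [0.3, 0.7, -0.8]
gripper_width: 0.0527
gripper_force: 0.0
```

```bash
python3 - <<'E'
from h import *
s=r.get_state();print(s['tcp_pos'],s['eef_rot'],s['contact_force'],s['joints'])
p1,d=cap('scene'); cap('top')
cv2.imwrite('pics/s3.png',cv2.resize(p1[200:440,100:400,::-1],None,fx=2.5,fy=2.5))
W=cloud('top',np.load('/tmp/top.npz')['d'])*1000
c,s=np.cos(np.radians(4.1)),np.sin(np.radians(4.1))
P=W.reshape(-1,3); P=P[np.isfinite(P).all(1)]; Q=P[:,:2]-[549.95,85.7]; B=np.c_[Q[:,0]*c+Q[:,1]*s,-Q[:,0]*s+Q[:,1]*c,P[:,2]]
for y in range(-110,110,20):
    a=B[(B[:,1]>=y)&(B[:,1]<y+20)&(B[:,0]<-5)&(B[:,0]>-25)&(B[:,2]>95)&(B[:,2]<120)]; print(y+10,a[:,0].max().round(1),np.median(a[:,2]).round(1))
m=(W[...,0]>430)&(W[...,0]<500)&(W[...,1]>-60)&(W[...,1]<190)&(abs(W[...,2]-38)<12)
P=W[m]; A=np.c_[P[:,:2]-[465,80],np.ones(len(P))]; w=np.ones(len(P),bool)
for _ in range(4): q=np.linalg.lstsq(A[w],P[w,2],rcond=None)[0]; w=abs(A@q-P[:,2])<2
print('floor',q.round(3))
M=np.zeros((480,640),bool);M[120:245,125:300]=1
for nm,a,b in(('strip',118,123),('short',124,133),('long',137,147)):
    mm=(M&(W[...,2]>a)&(W[...,2]<b)).astype(np.uint8); n,l,st,_=cv2.connectedComponentsWithStats(mm)
    for i in range(1,n):
        if st[i,4]>200: print(nm,cv2.minAreaRect(np.float32(W[l==i][:,:2])))
E
```

```text
[0.41081558 0.07801111 0.21049352] [-174.13676398    0.23156608  -85.88132128] [ 0.32672109  0.6690102  -0.80436824] [ 41.46139726  -8.30282085 -36.54549166   4.01753035 -57.01480625
 -39.40288209]
-100 -10.1 105.3
-80 -10.0 105.5
-60 -10.0 104.9
-40 -9.9 105.6
-20 -10.1 105.8
0 -10.2 104.7
20 -9.6 105.9
40 -9.9 105.5
60 -10.1 105.4
80 -10.1 105.9
100 -10.0 104.8
floor [8.7000e-02 7.0000e-03 3.5376e+01]
strip ((694.4859619140625, 113.56352996826172), (27.282323837280273, 190.1729736328125), 2.9259276390075684)
short ((589.3015747070312, 138.14859008789062), (68.91551208496094, 38.577083587646484), 88.49064636230469)
long ((723.5437622070312, 47.1329231262207), (19.729705810546875, 197.669921875), 3.807797908782959)
long ((711.8753051757812, 198.34107971191406), (19.62468719482422, 97.88671112060547), 3.419631004333496)
long ((595.7605590820312, 37.25511932373047), (45.32213592529297, 91.02828216552734), 1.5021913051605225)
```

View pics/s3.png

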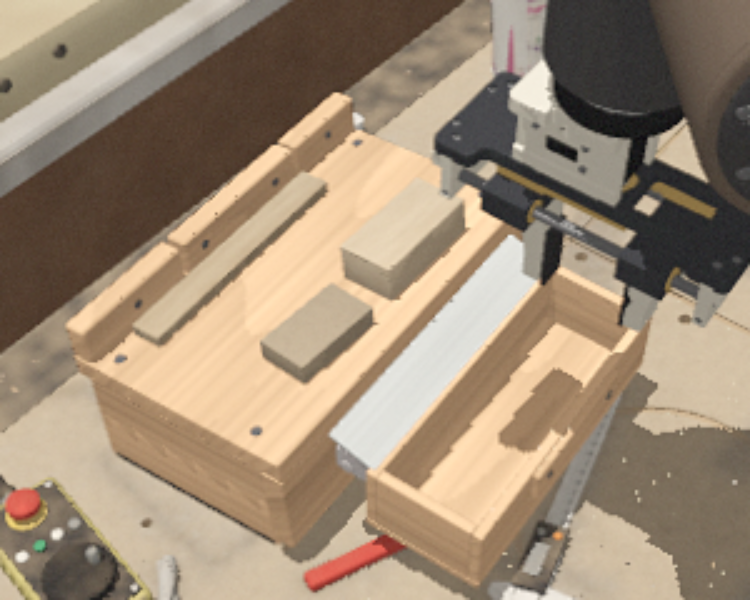

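```bash
python3 - <<'E'
from h import *
delta([632,141.2,210],4.1)
W=cloud('top',np.load('/tmp/top.npz')['d'])*1000
c,s=np.cos(np.radians(4.1)),np.sin(np.radians(4.1))
P=W.reshape(-1,3); P=P[np.isfinite(P).all(1)]; Q=P[:,:2]-[549.95,85.7]; B=np.c_[Q[:,0]*c+Q[:,1]*s,-Q[:,0]*s+Q[:,1]*c,P[:,2]]
for x in range(-62,0,4):
    a=B[(abs(B[:,0]-x)<2)&(abs(B[:,1]-50)<40)]; print(x,np.median(a[:,2]).round(1),end='; ')
E
```

```text
shift [ -48.3 -226.5   18.2] rot [-0.0768 -0.0745 -1.5702]
-62 323.6; -58 324.7; -54 316.2; -50 nan; -46 nan; -42 95.3; -38 97.3; -34 98.0; -30 100.0; -26 101.9; -22 103.1; -18 105.4; -14 107.2; -10 107.3; -6 75.0; -2 77.1;
  return _methods._mean(a, axis=axis, dtype=dtype,
  ret = ret.dtype.type(ret / rcount)
```

carry_out:
  deltas:
    - [0,[-4,-19,2],[-0.007,-0.007,-0.14]]
    - [0,[-8,-38,3],[-0.014,-0.014,-0.28]]
    - [0,[-12,-57,5],[-0.021,-0.02,-0.42]]
    - [0,[-16,-76,6],[-0.027,-0.027,-0.56]]
    - [0,[-20,-95,8],[-0.034,-0.033,-0.7]]
    - [0,[-24,-114,9],[-0.041,-0.04,-0.84]]
    - [0,[-29,-137,11],[-0.048,-0.047,-0.98]]
    - [0,[-34,-160,13],[-0.055,-0.053,-1.12]]
    - [0,[-39,-183,15],[-0.062,-0.06,-1.26]]
    - [0,[-44,-205,17],[-0.069,-0.067,-1.4]]
    - [0,[-48.3,-226.5,18],[-0.077,-0.074,-1.54]]
    - [0,[-48.3,-226.5,18],[-0.077,-0.0745,-1.57]]

```text
time_s: 12.7
tcp_pos: [0.6333, 0.1412, 0.2058]
eef_rot: [179.8, 0.3, 4.3]
contact_force: [-0.3, 0.1, -0.5]
gripper_width: 0.0004
gripper_force: 0.0
```

carry_out:
  deltas:
    - [0,[0,0,0],[0,0,0]]
    - [0,[0,0,0],[0,0,0]]

```text
time_s: 12.9
tcp_pos: [0.6311, 0.1406, 0.208]
eef_rot: [179.9, 0.2, 4.0]
contact_force: [-0.1, 0.3, -0.4]
gripper_width: 0.0005
gripper_force: 0.0
```

```bash
python3 -c "
from h import *
s=r.get_state();print(s['tcp_pos'],s['eef_rot'],s['gripper_width'])
delta([632,141.2,115],4.1)"
```

```text
[0.6310579  0.140554   0.20801538] [179.86738213   0.20462093   3.97206893] 0.0004893307186629906
shift [ 1.3 -0.8 93. ] rot [ 0.0023  0.0036 -0.0022]
```

carry_out:
  deltas:
    - [0,[1,-0.5,30],[0.002,0.003,0]]
    - [0,[1,-0.5,65],[0.002,0.003,0]]
    - [0,[1,-0.5,86],[0.002,0.003,0]]
    - [0,[1,-0.5,93],[0.002,0.003,0]]
    - [0,[1,-0.5,93],[0.002,0.003,0]]
    - [0,[-6,-0.5,93],[0.002,0.003,0]]
    - [0,[-14,-0.5,93],[0.002,0.003,0]]
    - [0,[-22,-0.5,93],[0.002,0.003,0]]
    - [0,[-30,-0.5,93],[0.002,0.003,0]]
    - [0,[-38,-0.5,93],[0.002,0.003,0]]
    - [0,[-46,-0.5,93],[0.002,0.003,0]]
    - [0,[-54,-0.5,93],[0.002,0.003,0]]

```text
time_s: 14.1
tcp_pos: [0.5773, 0.1374, 0.1166]
eef_rot: [-180.0, -0.1, 4.1]
contact_force: [1.6, 1.1, 0.5]
gripper_width: 0.0004
gripper_force: 0.2
```

```bash
python3 -c "
from h import *
s=r.get_state();print(s['tcp_pos'],s['eef_rot'],s['contact_force'])
c,s_=np.cos(np.radians(4.1)),np.sin(np.radians(4.1)); q=s['tcp_pos'][:2]*1000-[549.95,85.7]; print('board',q[0]*c+q[1]*s_,-q[0]*s_+q[1]*c)"
```

```text
[0.57734344 0.13742062 0.11659872] [-1.79973136e+02 -1.03503973e-01  4.09941534e+00] [1.62626698 1.10582553 0.45903157]
board 31.021231224570766 49.62969785631438
```

carry_out:
  deltas:
    - [0,[-8,0,0],[0,0,0]]
    - [0,[-16,0,0],[0,0,0]]
    - [0,[-24,0,0],[0,0,0]]
    - [0,[-32,0,0],[0,0,0]]
    - [0,[-40,0,0],[0,0,0]]
    - [0,[-47,0,0],[0,0,0]]
    - [0,[-54,0,2],[0,0,0]]
    - [0,[-61,0,6],[0,0,0]]
    - [0,[-68,0,9],[0,0,0]]
    - [0,[-75,0,11],[0,0,0]]
    - [0,[-81,0,12.5],[0,0,0]]
    - [0,[-81,0,12.5],[0,0,0]]

```text
time_s: 15.3
tcp_pos: [0.4963, 0.1315, 0.1036]
eef_rot: [-180.0, -0.1, 4.1]
contact_force: [1.1, -0.5, -0.3]
gripper_width: 0.0006
gripper_force: 0.0
```

```bash
python3 -c "
from h import *
s=r.get_state();print(s['tcp_pos'],s['contact_force'])
p,d=cap('scene')
cv2.imwrite('pics/s4.png',cv2.resize(p[200:440,100:400,::-1],None,fx=2.5,fy=2.5))"
```

```text
[0.49631774 0.13147322 0.10360495] [ 1.09651035 -0.54787763 -0.33829902]
```

View pics/s4.png

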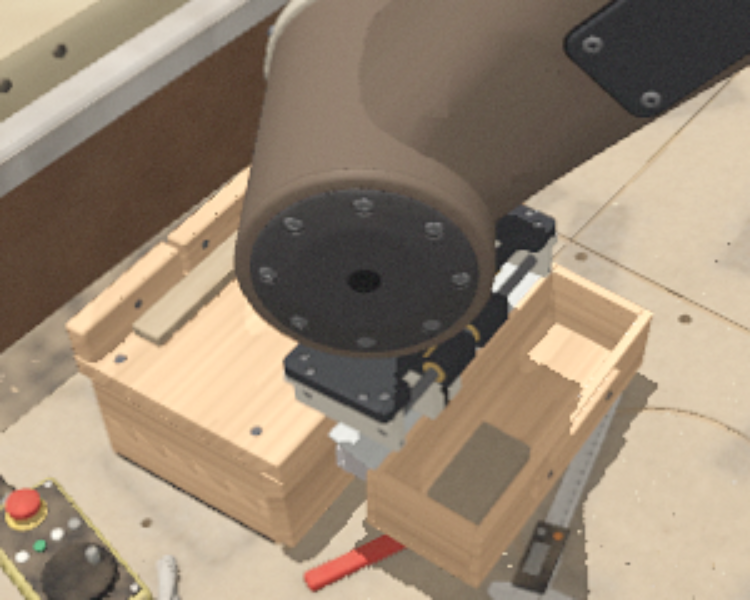

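carry_out:
  deltas:
    - [0,[0,0,-30],[0,0,0]]
    - [0,[0,0,-70],[0,0,0]]
    - [0,[15,11,-86],[0,0,0]]
    - [0,[45,33,-86],[0,0,0]]
    - [0,[78,58,-86],[0,0,0]]
    - [0,[108,80,-86],[0,0,0]]
    - [0,[128,95,-86],[0,0,0]]
    - [0,[135.5,101,-86],[0,0,0]]
    - [0,[135.5,101,-75],[0,0,0]]
    - [0,[135.5,101,-45],[0,0,0]]
    - [0,[135.5,101,-18],[0,0,0]]
    - [0,[135.5,101,-12.5],[0,0,0]]

```text
time_s: 16.55
tcp_pos: [0.6364, 0.0408, 0.1128]
eef_rot: [180.0, 0.2, 4.1]
contact_force: [-1.0, 0.1, 0.0]
gripper_width: 0.0009
gripper_force: 0.0
```

carry_out:
  deltas:
    - [0,[0,0,0],[0,0,0]]
    - [0,[-8,0,0],[0,0,0]]
    - [0,[-16,0,0],[0,0,0]]
    - [0,[-24,0,0],[0,0,0]]
    - [0,[-32,0,0],[0,0,0]]
    - [0,[-40,0,0],[0,0,0]]
    - [0,[-48,0,0],[0,0,0]]
    - [0,[-56,0,0],[0,0,0]]

```text
time_s: 17.35
tcp_pos: [0.5832, 0.0366, 0.1167]
eef_rot: [-180.0, -0.1, 4.1]
contact_force: [1.1, 0.4, 0.8]
gripper_width: 0.0002
gripper_force: 0.7
```

```bash
python3 -c "
from h import *
s=r.get_state();print(s['tcp_pos'],s['eef_rot'],s['contact_force'])
c,s_=np.cos(np.radians(4.1)),np.sin(np.radians(4.1)); q=s['tcp_pos'][:2]*1000-[549.95,85.7]; print('board',q[0]*c+q[1]*s_,-q[0]*s_+q[1]*c)"
```

```text
[0.58320739 0.03658642 0.11669259] [-1.79969697e+02 -1.25878978e-01  4.09580140e+00] [1.08330954 0.40170823 0.78965005]
board 29.660779360004582 -51.36570497096834
```

carry_out:
  deltas:
    - [0,[-8,0,0],[0,0,0]]
    - [0,[-16,0,0],[0,0,0]]
    - [0,[-24,0,0],[0,0,0]]
    - [0,[-32,0,0],[0,0,0]]
    - [0,[-40,0,0],[0,0,0]]
    - [0,[-47,0,0],[0,0,0]]
    - [0,[-54,0,2],[0,0,0]]
    - [0,[-61,0,6],[0,0,0]]
    - [0,[-68,0,9],[0,0,0]]
    - [0,[-75,0,11],[0,0,0]]
    - [0,[-80,0,12.5],[0,0,0]]
    - [0,[-80,0,12.5],[0,0,0]]

```text
time_s: 18.55
tcp_pos: [0.5031, 0.0308, 0.1036]
eef_rot: [-180.0, -0.1, 4.1]
contact_force: [0.1, -0.5, 0.5]
gripper_width: 0.0004
gripper_force: 0.0
```

carry_out:
  deltas:
    - [0,[0,0,-30],[0,0,0]]
    - [0,[0,0,-75],[0,0,0]]
    - [0,[15,20,-120],[0,0,0]]
    - [0,[40,60,-150],[0,0,0]]
    - [0,[50,105,-160],[0,0,0]]
    - [0,[50,150,-160],[0,0,0]]
    - [0,[50,190,-160],[0,0,0]]
    - [0,[50,220,-160],[0,0,0]]
    - [0,[50,220,-160],[0,0,0]]

```text
time_s: 19.45
tcp_pos: [0.5693, -0.1884, 0.2633]
eef_rot: [180.0, -0.0, 3.9]
contact_force: [-0.9, -0.5, 0.1]
gripper_width: 0.0008
gripper_force: 0.0
```

```bash
python3 - <<'E'
from h import *
s=r.get_state();print(s['tcp_pos'],s['contact_force'])
p,d=cap('scene'); cap('top')
cv2.imwrite('pics/s5.png',cv2.resize(p[200:440,100:400,::-1],None,fx=2.5,fy=2.5))
W=cloud('top',np.load('/tmp/top.npz')['d'])*1000
c,s=np.cos(np.radians(4.1)),np.sin(np.radians(4.1))
P=W.reshape(-1,3); P=P[np.isfinite(P).all(1)]; Q=P[:,:2]-[549.95,85.7]; B=np.c_[Q[:,0]*c+Q[:,1]*s,-Q[:,0]*s+Q[:,1]*c,P[:,2]]
for y in range(-110,110,20):
    a=B[(B[:,1]>=y)&(B[:,1]<y+20)&(B[:,0]<-5)&(B[:,0]>-25)&(B[:,2]>95)&(B[:,2]<120)]; print(y+10,a[:,0].max().round(1),np.median(a[:,2]).round(1))
M=np.zeros((480,640),bool);M[120:245,125:300]=1
mm=(M&(W[...,2]>118)&(W[...,2]<123)).astype(np.uint8); n,l,st,_=cv2.connectedComponentsWithStats(mm)
for i in range(1,n):
    if st[i,4]>200: print(cv2.minAreaRect(np.float32(W[l==i][:,:2])))
E
```

```text
[ 0.56927483 -0.18841565  0.26326947] [-0.91810345 -0.53223486  0.11350615]
-100 -10.3 105.5
-80 -10.2 106.0
-60 -10.4 105.0
-40 -10.5 105.2Traceback (most recent call last):
  File "<stdin>", line 9, in <module>
    return umr_maximum(a, axis, None, out, keepdims, initial, where)
ValueError: zero-size array to reduction operation maximum which has no identity
```

View pics/s5.png

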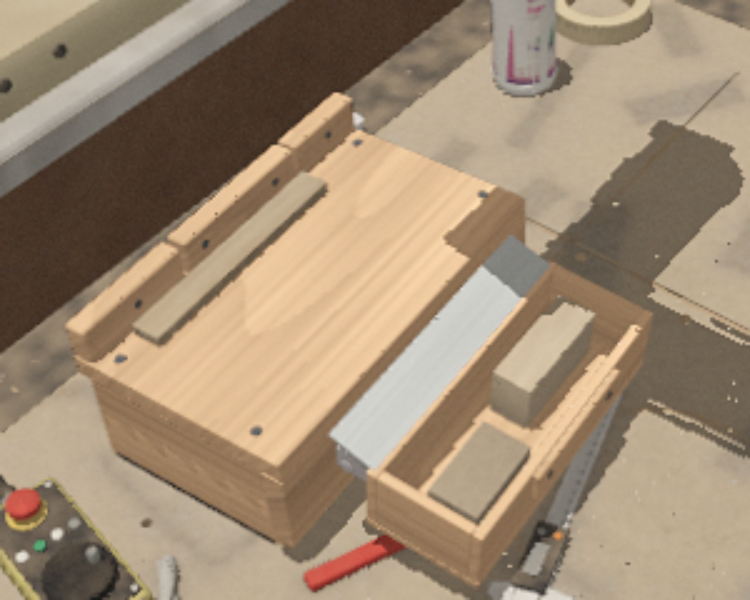

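Both offcuts lie in the hanging tray (crop around (545,360) and (480,470)). The strip is still along the fence (around (230,255)), and the tray lip is where it was.

```bash
python3 -c "
from plant import r
print(r.close_job())"
```

```text
the job is handed in; nothing more can be done
None
```

The tray is hanging fully home in both hooks, both short offcuts were pushed off the front of the board into it, the long strip was left along the fence, and the job is handed in at about 19.5 s.

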